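Find the full tin at the heat-lamp counter

TASK

One of the three identical closed tins on the counter is still full: heft them to find out which is the heaviest. Stand the two lighter ones upright in the shallow tray for refilling (set them down, do not drop them), then hold the heaviest up, upright and at least 15 cm clear of the counter, and finish while still holding it there. Do not knock any tin over, and leave the other kitchen things where they are.

Things in the scene. Friction and masses are not known exactly. Their poses are not given: they have to be found in the camera images.
- tin_a: one of three closed aluminium tins that look exactly alike: upright cylinder 64 mm in diameter, 110 mm tall, smooth and of the same diameter all the way up, a shallow groove under the lid at 88 mm (the lid does not come off). Origin: centre of the underside; z up. Each weighs between 0.15 and 0.6 kg; the heaviest of the three is at least 120 g heavier than either other one; which one it is can only be felt
- tin_b: one of three closed aluminium tins that look exactly alike: upright cylinder 64 mm in diameter, 110 mm tall, smooth and of the same diameter all the way up, a shallow groove under the lid at 88 mm (the lid does not come off). Origin: centre of the underside; z up. Each weighs between 0.15 and 0.6 kg; the heaviest of the three is at least 120 g heavier than either other one; which one it is can only be felt
- tin_c: one of three closed aluminium tins that look exactly alike: upright cylinder 64 mm in diameter, 110 mm tall, smooth and of the same diameter all the way up, a shallow groove under the lid at 88 mm (the lid does not come off). Origin: centre of the underside; z up. Each weighs between 0.15 and 0.6 kg; the heaviest of the three is at least 120 g heavier than either other one; which one it is can only be felt
- tray: at the robot's left, a fixed shallow dark steel tray, open on top, 190 mm (its x) by 330 mm (its y) outside, 18 mm tall, floor and walls 4 mm thick, lying flat on the counter. Origin: centre of its underside, on the counter; z up, y along its long side. There is room for three tins side by side along its long side
- ramekin: small white ceramic bowl, 68 mm across, 42 mm tall, on the counter; leave alone. Origin: centre of the underside
- bowl: small steel bowl, 90 mm across, 45 mm tall; leave alone. Origin: centre of the underside
- jar: squat amber jar with a steel cap, 52 mm across, 60 mm tall; leave alone. Origin: centre of the underside
- shaker: small white tapering shaker, 42 mm across, 75 mm tall; leave alone. Origin: centre of the underside
- spatula: spatula lying flat on the counter beyond the tray; leave alone
- spoon: spoon lying flat on the counter at the robot's right; leave alone
There are look-alikes about, which are no part of the job. Leave any orange look-alike of the tin_b alone.

How it is judged (in metres and radians):
On the way, in this order (a step that is already met when the one before it is completed fails the run):
1. a tin is lifted off in the fingers (((height (world z) of tin_a above 0.03 m and contact force between tin_a and the fingers above 0.5 N) or (height (world z) of tin_b above 0.03 m and contact force between tin_b and the fingers above 0.5 N) or (height (world z) of tin_c above 0.03 m and contact force between tin_c and the fingers above 0.5 N))), for 0.2 s.
2. both lighter tins stand in the tray, released ((((x of tin_b in the frame of tray between -0.075 and 0.075 m and y of tin_b in the frame of tray between -0.15 and 0.15 m and z of tin_b in the frame of tray below 0.01 m and angle between tin_b's own z axis and vertical below 0.15 rad and linear speed of tin_b below 0.05 m/s and contact force between tin_b and the fingers below 0.3 N and contact force between tin_b and tray between 0.8 and 3.5 N) and (x of tin_c in the frame of tray between -0.075 and 0.075 m and y of tin_c in the frame of tray between -0.15 and 0.15 m and z of tin_c in the frame of tray below 0.01 m and angle between tin_c's own z axis and vertical below 0.15 rad and linear speed of tin_c below 0.05 m/s and contact force between tin_c and the fingers below 0.3 N and contact force between tin_c and tray between 0.8 and 3.5 N)) or ((x of tin_a in the frame of tray between -0.075 and 0.075 m and y of tin_a in the frame of tray between -0.15 and 0.15 m and z of tin_a in the frame of tray below 0.01 m and angle between tin_a's own z axis and vertical below 0.15 rad and linear speed of tin_a below 0.05 m/s and contact force between tin_a and the fingers below 0.3 N and contact force between tin_a and tray between 0.8 and 3.5 N) and (x of tin_c in the frame of tray between -0.075 and 0.075 m and y of tin_c in the frame of tray between -0.15 and 0.15 m and z of tin_c in the frame of tray below 0.01 m and angle between tin_c's own z axis and vertical below 0.15 rad and linear speed of tin_c below 0.05 m/s and contact force between tin_c and the fingers below 0.3 N and contact force between tin_c and tray between 0.8 and 3.5 N)) or ((x of tin_a in the frame of tray between -0.075 and 0.075 m and y of tin_a in the frame of tray between -0.15 and 0.15 m and z of tin_a in the frame of tray below 0.01 m and angle between tin_a's own z axis and vertical below 0.15 rad and linear speed of tin_a below 0.05 m/s and contact force between tin_a and the fingers below 0.3 N and contact force between tin_a and tray between 0.8 and 3.5 N) and (x of tin_b in the frame of tray between -0.075 and 0.075 m and y of tin_b in the frame of tray between -0.15 and 0.15 m and z of tin_b in the frame of tray below 0.01 m and angle between tin_b's own z axis and vertical below 0.15 rad and linear speed of tin_b below 0.05 m/s and contact force between tin_b and the fingers below 0.3 N and contact force between tin_b and tray between 0.8 and 3.5 N)))), for 0.2 s.
3. the remaining, heaviest tin is held up (((height (world z) of tin_a above 0.145 m and contact force between tin_a and the fingers above 1 N and angle between tin_a's own z axis and vertical below 0.35 rad) or (height (world z) of tin_b above 0.145 m and contact force between tin_b and the fingers above 1 N and angle between tin_b's own z axis and vertical below 0.35 rad) or (height (world z) of tin_c above 0.145 m and contact force between tin_c and the fingers above 1 N and angle between tin_c's own z axis and vertical below 0.35 rad))), for 0.3 s.
At the end, for the whole second after the job is handed in: Both lighter tins stand upright (0.15 rad), still and released on the tray floor (each pressing under 3.5 N); the heaviest tin is held still in the fingers, upright within 0.35 rad, underside over 145 mm above the counter, touching nothing else (((((x of tin_b in the frame of tray between -0.075 and 0.075 m and y of tin_b in the frame of tray between -0.15 and 0.15 m and z of tin_b in the frame of tray below 0.01 m and angle between tin_b's own z axis and vertical below 0.15 rad and linear speed of tin_b below 0.05 m/s and contact force between tin_b and the fingers below 0.3 N and contact force between tin_b and tray between 0.8 and 3.5 N) and (x of tin_c in the frame of tray between -0.075 and 0.075 m and y of tin_c in the frame of tray between -0.15 and 0.15 m and z of tin_c in the frame of tray below 0.01 m and angle between tin_c's own z axis and vertical below 0.15 rad and linear speed of tin_c below 0.05 m/s and contact force between tin_c and the fingers below 0.3 N and contact force between tin_c and tray between 0.8 and 3.5 N)) and (height (world z) of tin_a above 0.145 m and contact force between tin_a and the fingers above 1 N and angle between tin_a's own z axis and vertical below 0.35 rad) and linear speed of tin_a below 0.05 m/s and contact force between tin_a and tin_b below 0.2 N and contact force between tin_a and tin_c below 0.2 N and contact force between tin_a and tray below 0.2 N and contact force between tin_a and ramekin below 0.2 N and contact force between tin_a and bowl below 0.2 N and contact force between tin_a and jar below 0.2 N and contact force between tin_a and shaker below 0.2 N and contact force between tin_a and spatula below 0.2 N and contact force between tin_a and spoon below 0.2 N) or (((x of tin_a in the frame of tray between -0.075 and 0.075 m and y of tin_a in the frame of tray between -0.15 and 0.15 m and z of tin_a in the frame of tray below 0.01 m and angle between tin_a's own z axis and vertical below 0.15 rad and linear speed of tin_a below 0.05 m/s and contact force between tin_a and the fingers below 0.3 N and contact force between tin_a and tray between 0.8 and 3.5 N) and (x of tin_c in the frame of tray between -0.075 and 0.075 m and y of tin_c in the frame of tray between -0.15 and 0.15 m and z of tin_c in the frame of tray below 0.01 m and angle between tin_c's own z axis and vertical below 0.15 rad and linear speed of tin_c below 0.05 m/s and contact force between tin_c and the fingers below 0.3 N and contact force between tin_c and tray between 0.8 and 3.5 N)) and (height (world z) of tin_b above 0.145 m and contact force between tin_b and the fingers above 1 N and angle between tin_b's own z axis and vertical below 0.35 rad) and linear speed of tin_b below 0.05 m/s and contact force between tin_b and tin_a below 0.2 N and contact force between tin_b and tin_c below 0.2 N and contact force between tin_b and tray below 0.2 N and contact force between tin_b and ramekin below 0.2 N and contact force between tin_b and bowl below 0.2 N and contact force between tin_b and jar below 0.2 N and contact force between tin_b and shaker below 0.2 N and contact force between tin_b and spatula below 0.2 N and contact force between tin_b and spoon below 0.2 N) or (((x of tin_a in the frame of tray between -0.075 and 0.075 m and y of tin_a in the frame of tray between -0.15 and 0.15 m and z of tin_a in the frame of tray below 0.01 m and angle between tin_a's own z axis and vertical below 0.15 rad and linear speed of tin_a below 0.05 m/s and contact force between tin_a and the fingers below 0.3 N and contact force between tin_a and tray between 0.8 and 3.5 N) and (x of tin_b in the frame of tray between -0.075 and 0.075 m and y of tin_b in the frame of tray between -0.15 and 0.15 m and z of tin_b in the frame of tray below 0.01 m and angle between tin_b's own z axis and vertical below 0.15 rad and linear speed of tin_b below 0.05 m/s and contact force between tin_b and the fingers below 0.3 N and contact force between tin_b and tray between 0.8 and 3.5 N)) and (height (world z) of tin_c above 0.145 m and contact force between tin_c and the fingers above 1 N and angle between tin_c's own z axis and vertical below 0.35 rad) and linear speed of tin_c below 0.05 m/s and contact force between tin_c and tin_a below 0.2 N and contact force between tin_c and tin_b below 0.2 N and contact force between tin_c and tray below 0.2 N and contact force between tin_c and ramekin below 0.2 N and contact force between tin_c and bowl below 0.2 N and contact force between tin_c and jar below 0.2 N and contact force between tin_c and shaker below 0.2 N and contact force between tin_c and spatula below 0.2 N and contact force between tin_c and spoon below 0.2 N))); the arm keeps its last pose, push and grip.
It fails at once if a tin is knocked over (angle between any of tin_a, tin_b, tin_c's own z axis and vertical above 0.8 rad).
It fails at once if a tin is dropped (reaches the counter or tray faster than 0.6 m/s) ((height (world z) of tin_a below 0.025 m and linear speed of tin_a above 0.6 m/s) or (height (world z) of tin_b below 0.025 m and linear speed of tin_b above 0.6 m/s) or (height (world z) of tin_c below 0.025 m and linear speed of tin_c above 0.6 m/s)).
It fails at once if another kitchen thing is moved by more than 30 mm (distance of any of ramekin, bowl, jar, shaker, spatula, spoon from where it was at the start of the episode above 0.03 m).
It also fails if it takes over 72 s, if anything falls off the work surface, if the arm or the gripper's body presses on something with over 40 N, if the wrist force passes 120 N, or if a joint passes its speed limit or range.

ROBOT

A 7-joint arm with a two-finger parallel gripper is mounted at the origin on the work surface. World frame = base frame: x ahead of the robot, y to its left, z up, the work surface at z = 0. Lengths are in m, angles in degrees, forces in N, time in s.
With the tool pointing down it reaches from about 0.425 to 0.825 m from the base axis. Payload 3.6 kg.
Tool frame: the origin (TCP) lies midway between the tips of the shut fingers; the grasp point (between the pads) lies 19 mm behind it; z points along the fingers, y is the direction in which the jaws open and shut (so a half turn about z gives the same grasp; the last joint's range is limited). The gripper opens to 93 mm and grips with 3 to 60 N. Pads are 15 mm wide; open, the fingers measure 128 mm over their backs; the gripper's body (75 mm by 188 mm) begins 65 mm behind the grasp point.
Start: joints at [70.961, 35.231, -0.722, 81.555, 0.464, 63.22, -2.315], TCP at [0.196, -0.62, 0.219] pointing down, gripper open.
Joint ranges: [-178.69, 178.69], [-17.37, 117.87], [-77.05, 75.6], [15.02, 138.74], [-78.02, 258.01], [0.78, 113.62], [-162.83, 162.83]. Speed limits (degrees/s): [159.86, 159.86, 180, 180, 180, 180, 180].

INTERFACE

Orientations are given as a 3x3 rotation matrix whose columns are the frame's x, y, z axes.
In Python, from plant import r gives the robot as it stands.
- The arm moves only by the tool drive_tool, never from a script. Its argument "motion" is a list of rows, each a list of 3 entries, a list of its own where there are three numbers: the finger opening in mm, from 0 to 93, then the shift along the tool's x, y, z in mm, then the turn about the tool's z in rad. In form: [[claw, [x, y, z], spin], ...]. A call has 1 to 12 rows; each row is the pose to reach, as a shift and turn from the pose commanded when the call began, along the tool's axes at that moment; what a row does not reach only later rows make up. A row lasts 1/12 s, in which the tool goes at most 41.7 mm and 7.16 degrees, less where a joint would pass 70% of its speed; a pose out of reach is approached as far as the arm can. A call with a gripper value outside its range is refused whole. The fingers move at their own pace and stop on an object; the grip force is fixed at half the most. Time passes only in rows, so rows that repeat a pose let the fingers close. It gives the time, the measured TCP pose, the force and the opening at its end, in the units of the state.
- r.state(): the state, without advancing time (a new reading comes with each control period).
- r.capture(name): name is "scene" or "top" or "wrist"; returns a dict with "img" (384x512x3 uint8, red, green, blue), "depth" (384x512 float32, m along the optical axis (not along the pixel's ray), 0 where there is no reading), "vertical_fov" (degrees; the focal length in pixels is half the picture's height over the tangent of half this angle, whatever the lens; pixels are square), "cx", "cy" (the principal point, pixels), "camera_from_world" (4x4, takes a point from world to camera coordinates); the wrist camera has in their place "T_tool_cam" (4x4, takes a point from camera to tool coordinates, whose origin is the TCP and whose axes are the flange's). Camera axes: x right, y down, z forward; pixel columns grow to the right and rows downward; lengths in m; the calibration is good to about 2 mm. A picture is of the moment at which its call begins: read the wrist's pose just before it.
- r.finish_job(): hands the job in, once; it reports no verdict.
The state is a dict: "clock": time; "joints": joint angles; "dq": joint speeds; "joint_torque": joint torques, N m; "tcp_pos": TCP position; "tcp_rot": TCP orientation; "contact_force": force on the tool from outside, world axes, zero at the start; "ft_torque": the same for the moment, N m; "grip_width": opening from 0.0 (shut) to 1.0 (fully open).
Only numpy, scipy, OpenCV 4.12 (cv2) and the standard library are available. Lean on these libraries where they do the work, as an engineer would, in place of code of your own. Each camera call takes 0.05 s, during which the arm holds its last target.

## Working session

There is one attempt and no reset: what is moved stays moved. The work goes in short steps, Python scripts to look and compute and a tool call to move; the robot and the scene stay as the last step left them, time stands still between calls to the robot, and variables do not carry over. Pictures are saved under pics/ and viewed, and the job is handed in when it is done.

Besides the shell and the picture viewer there is one more tool, called after "Request:" by a JSON object that holds its "api" and its "payload". drive_tool: Moves the arm, as the interface text tells. Its arguments: {"type":"object","properties":{"motion":{"type":"array"}},"required":["motion"]}

```bash
ls; mkdir -p pics; python3 - <<'E'
from plant import r
import cv2,numpy as np
print(r.state())
for n in("scene","top"):
    c=r.capture(n); cv2.imwrite(f"pics/{n}0.png",cv2.resize(c["img"][:,:,::-1],None,fx=1.5,fy=1.5))
    np.savez(f"{n}0.npz",**c)
    print(n,c["vertical_fov"],c["cx"],c["cy"],c["camera_from_world"])
E
```

```text
pics
{'clock': 0.0, 'joints': array([70.96099203, 35.28644963, -0.72233702, 81.64032778,  0.46456386,
       63.21909527, -2.31546763]), 'dq': array([ 0.05820325,  0.08499855,  0.02651719, -0.01090294,  0.09705067,
       -0.02435647, -0.08457033]), 'joint_torque': array([-6.61529866e-04, -4.58938229e+01,  2.08691494e-01, -1.65742761e+01,
       -6.10940019e-02,  2.04838975e-02,  2.45125593e-04]), 'tcp_pos': array([ 0.19544751, -0.61909573,  0.21751868]), 'tcp_rot': array([[ 9.53593302e-01,  3.01096628e-01, -7.96635986e-04],
       [ 3.01097678e-01, -9.53590371e-01,  2.36501869e-03],
       [-4.75652530e-05, -2.49513123e-03, -9.99996886e-01]]), 'contact_force': array([-0.20547497,  0.17715135, -0.20530747]), 'ft_torque': array([ 0.01224466, -0.09607916, -0.01764084]), 'grip_width': 0.9997846582993978}
scene 44.670856929055596 249.9437663571454 184.6038337144575 [[ 4.83718900e-01  8.75223344e-01 -3.51608001e-04 -2.06359310e-01]
 [ 7.12420167e-01 -3.93974052e-01 -5.80725368e-01 -4.40948318e-01]
 [-5.08402923e-01  2.80657343e-01 -8.14099456e-01  1.81215010e+00]
 [ 0.00000000e+00  0.00000000e+00  0.00000000e+00  1.00000000e+00]]
top 51.11152307152757 252.04455955897555 193.0174890185695 [[-5.99617147e-05 -9.99980538e-01 -6.23861322e-03 -6.16264506e-02]
 [-9.80722048e-01  1.27787915e-03 -1.95403764e-01  5.58533295e-01]
 [ 1.95407933e-01  6.10662879e-03 -9.80703038e-01  8.97864109e-01]
 [ 0.00000000e+00  0.00000000e+00  0.00000000e+00  1.00000000e+00]]
```

View pics/scene0.png

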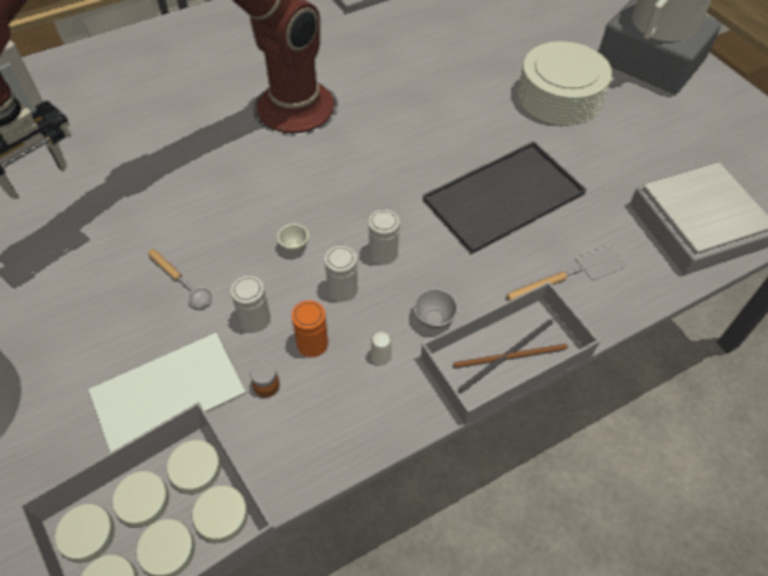

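View pics/top0.png

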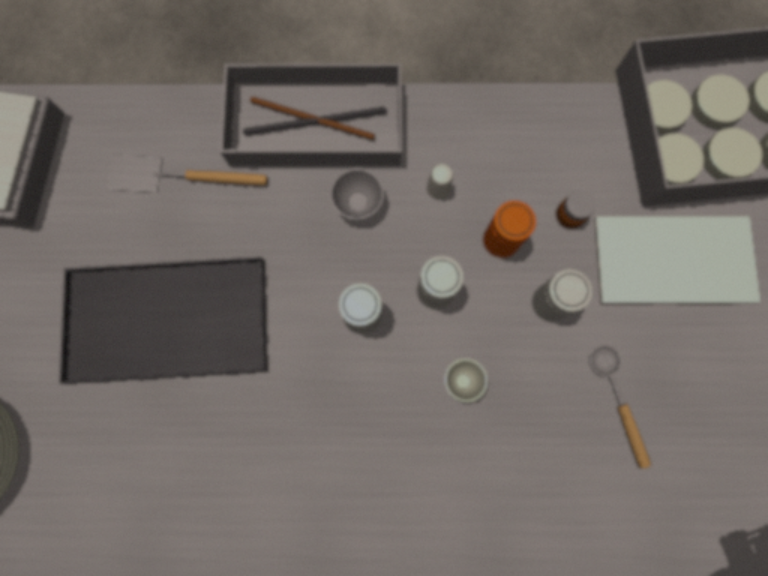

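Three silver tins have lids in the top view (1.5x) at about (360,304), (441,277) and (569,290). The orange one at (513,222) is the look-alike. The tray is at (165,320). Next I measure them and check an enlarged crop.

```bash
cat > h.py <<'E'
import numpy as np,cv2
def cloud(c):
    h,w=c["depth"].shape; f=h/2/np.tan(np.radians(c["vertical_fov"])/2)
    u,v=np.meshgrid(np.arange(w),np.arange(h)); d=c["depth"]
    P=np.stack([(u-c["cx"])/f*d,(v-c["cy"])/f*d,d],-1)
    T=np.linalg.inv(c["camera_from_world"]); return P@T[:3,:3].T+T[:3,3], d>0
E
python3 - <<'E'
from h import *
c=dict(np.load("top0.npz")); P,ok=cloud(c)
cv2.imwrite("pics/crop0.png",cv2.resize(c["img"][110:280,200:440,::-1],None,fx=3.3,fy=3.3,interpolation=3))
for z0,z1 in((.095,.13),(.025,.08)):
    m=((P[...,2]>z0)&(P[...,2]<z1)&ok).astype(np.uint8)
    n,L,S,C=cv2.connectedComponentsWithStats(m)
    for i in range(1,n):
        if S[i,4]>60:
            p=P[L==i]; q=p[p[:,2]>np.percentile(p[:,2],40)] if z0<.09 else p
            lo,hi=np.percentile(p,2,axis=0),np.percentile(p,98,axis=0)
            (cc,rad)=cv2.minEnclosingCircle(np.float32(p[:,:2])) 
            print(z0,C[i].round()*1.5,S[i,4],np.round(cc,4),round(rad,4),lo.round(3),hi.round(3),np.median(p[:,2]).round(4))
# tray corners from 1.5x pixel
for (x,y) in((68,268),(264,260),(268,370),(62,382),(165,320)):
    print("tray",P[int(y/1.5),int(x/1.5)].round(4))
d=c["img"].max(-1)<75
m=(d&(P[...,2]<.03)&(P[...,1]>.1)&(P[...,1]<.6)&(P[...,0]>.25)&(P[...,0]<.7)).astype(np.uint8)
n,L,S,C=cv2.connectedComponentsWithStats(m)
i=1+S[1:,4].argmax(); p=P[L==i]; print(S[i],cv2.minAreaRect(np.float32(p[:,:2])))
c=dict(np.load("scene0.npz")); P,ok=cloud(c)
m=((P[...,2]>.095)&(P[...,2]<.13)&ok&(P[...,0]>.3)&(P[...,0]<.75)&(abs(P[...,1])<.35)).astype(np.uint8)
n,L,S,C=cv2.connectedComponentsWithStats(m)
for i in range(1,n):
    if S[i,4]>40:
        p=P[L==i];p=p[p[:,2]>np.median(p[:,2])-.003];print("scene",np.round(cv2.minEnclosingCircle(np.float32(p[:,:2]))[0],4),np.median(p[:,2]))
E
```

```text
0.095 [514.5 222. ] 635 [ 0.6547 -0.2713] 0.0325 [ 0.624 -0.299  0.098] [ 0.683 -0.241  0.113] 0.1099
0.095 [441.  277.5] 640 [ 0.5672 -0.1579] 0.0321 [ 0.537 -0.186  0.102] [ 0.596 -0.13   0.113] 0.1099
0.095 [570. 291.] 678 [ 0.546 -0.349] 0.0323 [ 0.516 -0.377  0.097] [ 0.575 -0.318  0.113] 0.11
0.095 [360.  304.5] 645 [ 0.525 -0.036] 0.032 [ 0.496 -0.064  0.105] [ 0.553 -0.007  0.113] 0.1099
0.025 [703.5  48. ] 968 [ 0.982  -0.6233] 0.1224 [ 0.971 -0.731  0.026] [ 0.992 -0.514  0.079] 0.0535
0.025 [663.  145.5] 1596 [ 0.8524 -0.5998] 0.1637 [ 0.715 -0.687  0.026] [ 0.964 -0.49   0.079] 0.0531
0.025 [306.  109.5] 2284 [0.8687 0.0495] 0.1698 [ 0.788 -0.099  0.026] [0.948 0.197 0.062] 0.049
0.025 [760.5  93. ] 215 [ 0.9099 -0.7328] 0.0376 [ 0.875 -0.735  0.026] [ 0.942 -0.711  0.036] 0.0327
0.025 [721.5  99. ] 926 [ 0.8972 -0.6564] 0.0473 [ 0.855 -0.695  0.028] [ 0.938 -0.614  0.037] 0.0333
0.025 [669.  103.5] 735 [ 0.8878 -0.5582] 0.0456 [ 0.845 -0.597  0.029] [ 0.928 -0.533  0.037] 0.0335
0.025 [ 22.5 151.5] 2582 [0.7884 0.5538] 0.1169 [0.678 0.497 0.027] [0.887 0.56  0.077] 0.061
[... 872 characters left out ...]
027] [ 0.519 -0.014  0.078] 0.0531
0.025 [468.  379.5] 272 [ 0.4172 -0.1995] 0.0337 [ 0.386 -0.23   0.026] [ 0.448 -0.167  0.044] 0.0394
0.025 [  3. 450.] 243 [0.3112 0.5254] 0.0546 [0.264 0.509 0.025] [0.359 0.528 0.05 ] 0.033
tray [6.089e-01 4.639e-01 4.000e-04]
tray [0.6211 0.1312 0.0018]
tray [ 4.373e-01  1.199e-01 -3.000e-04]
tray [0.4172 0.4452 0.0179]
tray [0.5183 0.2905 0.0055]
[   40   172   139    84 10319] ((0.5173918008804321, 0.2897298336029053), (0.18996936082839966, 0.3320758640766144), 3.37699031829834)
scene [ 0.5274 -0.0373] 0.11112509607808063
scene [ 0.5683 -0.1589] 0.11137905729857622
scene [ 0.5473 -0.3464] 0.11135918398447697
scene [ 0.656  -0.2717] 0.11106485369676267
```

View pics/crop0.png

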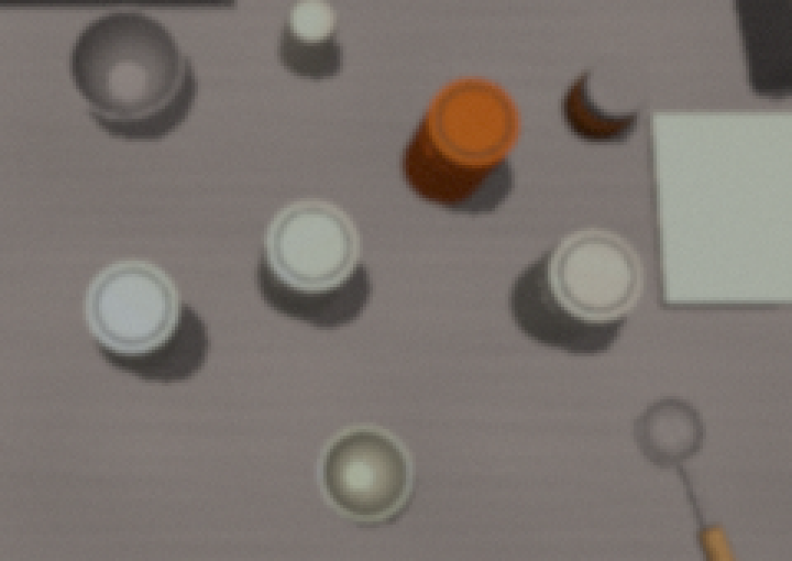

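The crop confirms it: silver lids at crop (132,307), (312,245) and (595,275) are the tins. The orange tin at (473,122) is the decoy. First move: above the right-hand tin, with the tool squared to the world axes.

Request:
{"api": "drive_tool", "payload": {"motion": [[93,[30,-11,0],0.05],[93,[70,-26,0],0.12],[93,[110,-40,0],0.2],[93,[149,-55,0],0.27],[93,[188,-69,0],0.306],[93,[227,-83,0],0.306],[93,[266,-98,0],0.306],[93,[305,-112,0],0.306],[93,[344,-126,0],0.306],[93,[380,-139,0],0.306],[93,[404,-148,0],0.306],[93,[416,-153,0],0.306]]}}

```text
clock: 1.1
tcp_pos: [0.5502, -0.3434, 0.2178]
tcp_rot: [[1.0, 0.007, 0.001], [0.007, -1.0, 0.004], [0.001, -0.004, -1.0]]
contact_force: [0.5, -0.0, -0.2]
grip_width: 1.001
```

```bash
cat >> h.py <<'E'
def wcloud(c,s):
    h,w=c["depth"].shape; f=h/2/np.tan(np.radians(c["vertical_fov"])/2)
    u,v=np.meshgrid(np.arange(w),np.arange(h)); d=c["depth"]
    P=np.stack([(u-c["cx"])/f*d,(v-c["cy"])/f*d,d],-1)
    T=c["T_tool_cam"]; P=P@T[:3,:3].T+T[:3,3]
    return P@np.array(s["tcp_rot"]).T+s["tcp_pos"], d>0
def wlook(r,name):
    s=r.state(); c=r.capture("wrist"); P,ok=wcloud(c,s)
    print(s["clock"],s["tcp_pos"].round(4),s["contact_force"].round(2),s["grip_width"])
    cv2.imwrite(f"pics/{name}.png",c["img"][:,:,::-1])
    m=((P[...,2]>.1)&(P[...,2]<.14)&ok).astype(np.uint8)
    n,L,S,C=cv2.connectedComponentsWithStats(m)
    for i in range(1,n):
        if S[i,4]>200:
            p=P[L==i]; print(C[i].round(),S[i,4],np.round(cv2.minEnclosingCircle(np.float32(p[:,:2])),4) if 0 else cv2.minEnclosingCircle(np.float32(p[:,:2])),p.min(0).round(3),p.max(0).round(3))
E
python3 -c "
from h import *
from plant import r
wlook(r,'w1')"
```

```text
1.1 [ 0.5502 -0.3434  0.2178] [ 0.45 -0.01 -0.22] 1.0006410478997083
[183.  83.] 3704 ((0.655981183052063, -0.2706213593482971), 0.0321655347943306) [ 0.624 -0.303  0.1  ] [ 0.688 -0.239  0.114]
[ 84. 170.] 3044 ((0.5688490867614746, -0.15731561183929443), 0.03246227651834488) [ 0.536 -0.19   0.1  ] [ 0.6   -0.125  0.114]
[262. 191.] 2669 ((0.5471757650375366, -0.3483286201953888), 0.0321178063750267) [ 0.516 -0.38   0.1  ] [ 0.579 -0.317  0.114]
[  6. 210.] 486 ((0.5241091251373291, -0.05467081442475319), 0.024541834369301796) [ 0.5   -0.068  0.1  ] [ 0.548 -0.052  0.112]
```

View pics/w1.png

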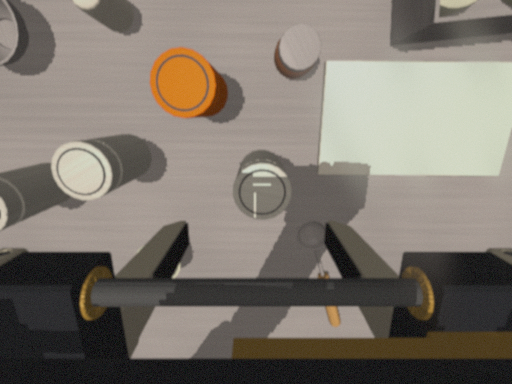

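The wrist view shows the target tin at (262,191), which works out to (0.547, -0.348). The fingers will straddle it, so I descend.

Request:
{"api": "drive_tool", "payload": {"motion": [[93,[0,0,5],0],[93,[-3,5,20],0],[93,[-3,5,45],0],[93,[-3,5,70],0],[93,[-3,5,95],0],[93,[-3,5,115],0],[93,[-3,5,125],0],[93,[-3,5,125],0]]}}

```text
clock: 1.82
tcp_pos: [0.5391, -0.3554, 0.0909]
tcp_rot: [[1.0, -0.004, -0.007], [-0.004, -1.0, 0.002], [-0.007, -0.002, -1.0]]
contact_force: [0.0, -0.4, -0.4]
grip_width: 0.999
```

Request:
{"api": "drive_tool", "payload": {"motion": [[93,[4,-3,5],0],[93,[8,-7,15],0],[93,[8,-7,28],0],[93,[8,-7,38],0],[93,[8,-7,41],0],[93,[8,-7,41],0],[93,[8,-7,41],0]]}}

```text
clock: 2.4
tcp_pos: [0.5516, -0.3469, 0.053]
tcp_rot: [[1.0, -0.0, 0.0], [-0.0, -1.0, -0.001], [0.0, 0.001, -1.0]]
contact_force: [-0.6, 0.1, -0.8]
grip_width: 1.001
```

Request:
{"api": "drive_tool", "payload": {"motion": [[93,[0,0,0],0],[93,[0,0,0],0],[93,[0,0,0],0],[93,[0,0,0],0]]}}

```text
clock: 2.73
tcp_pos: [0.5515, -0.3468, 0.0531]
tcp_rot: [[1.0, -0.0, 0.001], [-0.0, -1.0, -0.0], [0.001, 0.0, -1.0]]
contact_force: [0.1, 0.5, 0.3]
grip_width: 1.0
```

Request:
{"api": "drive_tool", "payload": {"motion": [[93,[-4,1,0],0],[86,[-4,1,0],0],[78,[-4,1,0],0],[72,[-4,1,0],0],[66,[-4,1,0],0],[60,[-4,1,0],0],[50,[-4,1,0],0],[40,[-4,1,0],0],[40,[-4,1,0],0],[40,[-4,1,0],0]]}}

```text
clock: 3.57
tcp_pos: [0.5475, -0.348, 0.0527]
tcp_rot: [[1.0, -0.0, 0.0], [-0.0, -1.0, -0.001], [0.0, 0.001, -1.0]]
contact_force: [0.4, -1.4, -0.6]
grip_width: 0.684
```

Request:
{"api": "drive_tool", "payload": {"motion": [[40,[0,0,-3],0],[40,[0,0,-10],0],[40,[0,0,-20],0],[40,[0,0,-32],0],[40,[0,0,-42],0],[40,[0,0,-48],0],[40,[0,0,-50],0],[40,[0,0,-50],0],[40,[0,0,-50],0],[40,[0,0,-50],0],[40,[0,0,-50],0],[40,[0,0,-50],0]]}}

```text
clock: 4.57
tcp_pos: [0.547, -0.3475, 0.1021]
tcp_rot: [[1.0, -0.0, -0.001], [-0.0, -1.0, 0.001], [-0.001, -0.001, -1.0]]
contact_force: [0.0, -0.6, -2.4]
grip_width: 0.687
```

```bash
python3 -c "
from h import *
from plant import r
for k in range(4):
  s=r.state();print(s['clock'],s['tcp_pos'].round(4),s['contact_force'].round(2),s['joint_torque'].round(2),s['grip_width'].round(3)); c=r.capture('scene')
cv2.imwrite('pics/s2.png',c['img'][:,:,::-1])"
```

```text
Traceback (most recent call last):
AttributeError: 'float' object has no attribute 'round'
```

```bash
cat >> h.py <<'E'
def weigh(r,name):
    F=[];
    for k in range(8):
        s=r.state();F.append(s['contact_force']); c=r.capture('scene')
    print(s['clock'],s['tcp_pos'].round(4),np.mean(F,0).round(2),np.std(F,0).round(2),s['joint_torque'].round(2),s['grip_width'])
    cv2.imwrite(f'pics/{name}.png',c['img'][100:300,80:400,::-1])
E
python3 -c "
from h import *
from plant import r
weigh(r,'s2')"
```

```text
4.9167 [ 0.5473 -0.3476  0.1026] [-0.16 -0.06 -2.35] [0.68 0.61 0.53] [-0.000e+00 -4.930e+01  1.000e+00 -1.469e+01 -3.000e-02 -6.000e-02
  0.000e+00] 0.685225307688681
```

View pics/s2.png

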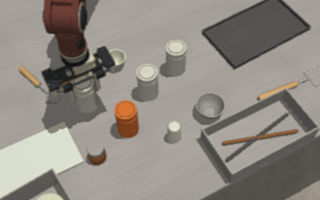

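Tin T3 reads about 2.2 N net (0.22 kg). That is below the smallest possible heaviest mass of 0.27 kg, so it is a light one and goes to the far end of the tray.

Request:
{"api": "drive_tool", "payload": {"motion": [[40,[0,0,-10],0],[40,[0,0,-30],0],[40,[0,0,-55],0],[40,[0,0,-80],0],[40,[0,-5,-102],0],[40,[0,-18,-116],0],[40,[0,-40,-120],0],[40,[0,-70,-120],0],[40,[-2,-105,-120],0],[40,[-4,-140,-120],0],[40,[-6,-175,-120],0],[40,[-8,-210,-120],0]]}}

```text
clock: 5.97
tcp_pos: [0.5386, -0.1348, 0.223]
tcp_rot: [[1.0, 0.001, -0.0], [0.001, -1.0, 0.001], [-0.0, -0.001, -1.0]]
contact_force: [1.2, -0.0, -2.5]
grip_width: 0.685
```

Request:
{"api": "drive_tool", "payload": {"motion": [[40,[-2,-35,0],0],[40,[-4,-70,0],0],[40,[-6,-105,0],0],[40,[-8,-140,0],0],[40,[-10,-175,0],0],[40,[-12,-210,0],0],[40,[-14,-245,0],0],[40,[-16,-280,0],0],[40,[-18,-315,0],0],[40,[-20,-345,0],0],[40,[-21,-370,0],0],[40,[-22,-390,0],0]]}}

```text
clock: 6.97
tcp_pos: [0.5154, 0.2563, 0.223]
tcp_rot: [[1.0, 0.004, -0.001], [0.004, -1.0, 0.002], [-0.001, -0.002, -1.0]]
contact_force: [0.1, 0.5, -3.0]
grip_width: 0.686
```

Request:
{"api": "drive_tool", "payload": {"motion": [[40,[-1,-20,0],0],[40,[-2,-40,0],0],[40,[-3,-60,0],0],[40,[-3,-80,0],0],[40,[-4,-96,0],0],[40,[-4,-108,0],0],[40,[-4,-116,0],0],[40,[-4,-118,0],0],[40,[-4,-118,0],0],[40,[-4,-118,0],0],[40,[-4,-118,0],0]]}}

```text
clock: 7.88
tcp_pos: [0.5141, 0.3687, 0.2228]
tcp_rot: [[1.0, -0.002, 0.0], [-0.002, -1.0, -0.001], [0.0, 0.001, -1.0]]
contact_force: [0.5, 0.6, -1.4]
grip_width: 0.686
```

Request:
{"api": "drive_tool", "payload": {"motion": [[40,[0,0,10],0],[40,[0,0,30],0],[40,[0,0,55],0],[40,[0,0,80],0],[40,[0,0,105],0],[40,[0,0,128],0],[40,[0,0,144],0],[40,[0,0,152],0],[40,[0,0,156],0],[40,[0,0,159],0],[40,[0,0,160],0],[40,[0,0,160],0]]}}

```text
clock: 8.88
tcp_pos: [0.5141, 0.3707, 0.0636]
tcp_rot: [[1.0, -0.0, 0.001], [-0.0, -1.0, 0.001], [0.001, -0.001, -1.0]]
contact_force: [0.5, -0.2, -2.6]
grip_width: 0.686
```

Request:
{"api": "drive_tool", "payload": {"motion": [[40,[0,0,1],0],[40,[0,0,2],0],[40,[0,0,3],0],[40,[0,0,4],0],[40,[0,0,5],0],[40,[0,0,5.5],0],[40,[0,0,5.5],0]]}}

```text
clock: 9.47
tcp_pos: [0.5134, 0.3703, 0.057]
tcp_rot: [[1.0, -0.0, -0.0], [-0.0, -1.0, -0.0], [-0.0, 0.0, -1.0]]
contact_force: [-0.6, 0.0, -2.0]
grip_width: 0.685
```

Request:
{"api": "drive_tool", "payload": {"motion": [[40,[0,0,0.5],0],[40,[0,0,1],0],[40,[0,0,1.5],0],[40,[0,0,1.5],0],[40,[0,0,1.5],0]]}}

```text
clock: 9.88
tcp_pos: [0.5135, 0.3704, 0.0567]
tcp_rot: [[1.0, -0.0, 0.0], [-0.0, -1.0, 0.0], [0.0, -0.0, -1.0]]
contact_force: [-2.5, -1.3, 6.5]
grip_width: 0.685
```

It is touching now, so I ease off and open.

Request:
{"api": "drive_tool", "payload": {"motion": [[40,[0,0,-0.8],0],[40,[0,0,-0.8],0],[66,[0,0,-0.8],0],[72,[0,0,-0.8],0],[78,[0,0,-0.8],0],[84,[0,0,-0.8],0],[93,[0,0,-0.8],0],[93,[0,0,-0.8],0],[93,[0,0,-0.8],0],[93,[0,0,-10],0],[93,[0,0,-35],0],[93,[0,0,-70],0]]}}

```text
clock: 10.88
tcp_pos: [0.5115, 0.369, 0.1241]
tcp_rot: [[1.0, -0.0, -0.006], [-0.0, -1.0, -0.004], [-0.006, 0.004, -1.0]]
contact_force: [0.5, -0.1, -1.0]
grip_width: 0.999
```

Request:
{"api": "drive_tool", "payload": {"motion": [[93,[0,0,-30],0],[93,[0,20,-60],0],[93,[1,60,-85],0],[93,[2,98,-95],0],[93,[4,136,-95],0],[93,[6,174,-95],0],[93,[7,212,-95],0],[93,[9,250,-95],0],[93,[10,288,-95],0],[93,[11,325,-95],0],[93,[12,360,-95],0],[93,[12,385,-95],0]]}}

```text
clock: 11.88
tcp_pos: [0.5252, -0.019, 0.2217]
tcp_rot: [[1.0, -0.004, 0.001], [-0.004, -1.0, -0.002], [0.001, 0.002, -1.0]]
contact_force: [0.5, -0.1, -0.1]
grip_width: 0.997
```

Request:
{"api": "drive_tool", "payload": {"motion": [[93,[0,12,0],0],[93,[0,20,0],0],[93,[0,22,0],0],[93,[0,22,0],0],[93,[0,22,0],0]]}}

```text
clock: 12.3
tcp_pos: [0.5255, -0.0343, 0.2207]
tcp_rot: [[1.0, 0.003, 0.0], [0.003, -1.0, 0.001], [0.0, -0.001, -1.0]]
contact_force: [0.5, -0.3, -0.5]
grip_width: 0.999
```

```bash
python3 -c "
from h import *
from plant import r
wlook(r,'w3')
c=r.capture('top');cv2.imwrite('pics/t3.png',cv2.resize(c['img'][:,:,::-1],None,fx=1.5,fy=1.5))
P,ok=cloud(c);m=(P[...,2]>.1)&(P[...,2]<.125)&(P[...,1]>.2)&(P[...,1]<.48)&(P[...,0]>.4);print(cv2.minEnclosingCircle(np.float32(P[m][:,:2])))"
```

```text
12.3 [ 0.5255 -0.0343  0.2207] [ 0.48 -0.32 -0.51] 0.9991329290962755
[491.  60.] 2794 ((0.6551058292388916, -0.2688431143760681), 0.03209386020898819) [ 0.624 -0.282  0.1  ] [ 0.687 -0.237  0.114]
[374. 148.] 3083 ((0.5683705806732178, -0.15694554150104523), 0.03230546787381172) [ 0.537 -0.189  0.1  ] [ 0.6   -0.125  0.114]
[257. 187.] 2637 ((0.5260372757911682, -0.03474779054522514), 0.032038550823926926) [ 0.495 -0.066  0.1  ] [ 0.558 -0.003  0.114]
((0.5122091174125671, 0.3687148094177246), 0.033022500574588776)
```

View pics/t3.png

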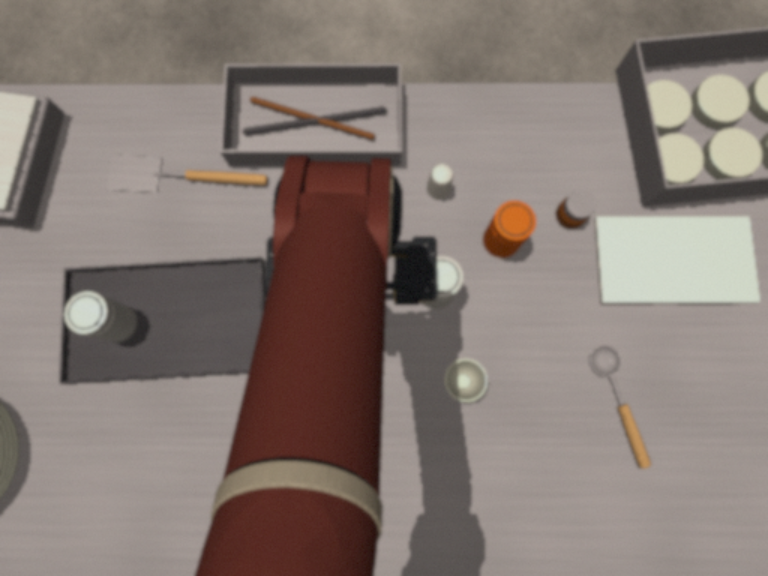

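T3 stands in the tray at (87,312). Next is T1 at (0.526, -0.036).

Request:
{"api": "drive_tool", "payload": {"motion": [[93,[0,0,5],0],[93,[0,0,25],0],[93,[0,0,55],0],[93,[0,0,85],0],[93,[0,0,115],0],[93,[0,0,140],0],[93,[0,0,158],0],[93,[0,0,166],0],[93,[0,0,168],0],[93,[0,0,168],0],[93,[0,0,168],0]]}}

```text
clock: 13.32
tcp_pos: [0.5263, -0.0365, 0.0536]
tcp_rot: [[1.0, 0.0, 0.002], [0.0, -1.0, 0.0], [0.002, -0.0, -1.0]]
contact_force: [0.2, 0.2, -0.2]
grip_width: 0.999
```

Request:
{"api": "drive_tool", "payload": {"motion": [[86,[0,0,0],0],[78,[0,0,0],0],[72,[0,0,0],0],[66,[0,0,0],0],[60,[0,0,0],0],[50,[0,0,0],0],[40,[0,0,0],0],[40,[0,0,0],0],[40,[0,0,0],0]]}}

```text
clock: 14.07
tcp_pos: [0.5256, -0.0363, 0.053]
tcp_rot: [[1.0, 0.0, 0.001], [0.0, -1.0, 0.0], [0.001, -0.0, -1.0]]
contact_force: [-0.8, 0.8, 6.2]
grip_width: 0.686
```

Request:
{"api": "drive_tool", "payload": {"motion": [[40,[0,0,-3],0],[40,[0,0,-10],0],[40,[0,0,-20],0],[40,[0,0,-32],0],[40,[0,0,-42],0],[40,[0,0,-48],0],[40,[0,0,-50],0],[40,[0,0,-50],0],[40,[0,0,-50],0],[40,[0,0,-50],0]]}}

```text
clock: 14.9
tcp_pos: [0.5249, -0.0366, 0.1022]
tcp_rot: [[1.0, -0.0, -0.001], [-0.0, -1.0, 0.0], [-0.001, -0.0, -1.0]]
contact_force: [0.6, -0.6, -2.0]
grip_width: 0.685
```

```bash
python3 -c "
from h import *
from plant import r
weigh(r,'s4')"
```

```text
15.25 [ 0.5253 -0.0367  0.1025] [ 0.05 -0.33 -1.93] [0.33 0.43 0.52] [ -0.   -39.93   0.49 -11.75  -0.    -0.08   0.  ] 0.6882530496506195
```

T1 reads about 1.9 N, so it is light too and T2 should be the heaviest. T1 goes to the near slot.

Request:
{"api": "drive_tool", "payload": {"motion": [[40,[0,0,-10],0],[40,[0,-5,-30],0],[40,[0,-18,-48],0],[40,[0,-40,-58],0],[40,[0,-70,-60],0],[40,[-1,-105,-60],0],[40,[-2,-140,-60],0],[40,[-3,-175,-60],0],[40,[-3,-207,-60],0],[40,[-3,-230,-60],0],[40,[-3,-243,-60],0],[40,[-3,-247,-60],0]]}}

```text
clock: 16.3
tcp_pos: [0.5219, 0.2136, 0.1632]
tcp_rot: [[1.0, 0.004, 0.0], [0.004, -1.0, 0.002], [0.0, -0.002, -1.0]]
contact_force: [-0.4, 0.4, -0.8]
grip_width: 0.687
```

Request:
{"api": "drive_tool", "payload": {"motion": [[40,[0,0,0],0],[40,[0,0,0],0],[40,[0,0,10],0],[40,[0,0,30],0],[40,[0,0,55],0],[40,[0,0,75],0],[40,[0,0,88],0],[40,[0,0,96],0],[40,[0,0,100],0],[40,[0,0,100],0],[40,[0,0,100],0]]}}

```text
clock: 17.22
tcp_pos: [0.523, 0.2099, 0.0631]
tcp_rot: [[1.0, -0.001, 0.001], [-0.001, -1.0, 0.0], [0.001, -0.0, -1.0]]
contact_force: [0.5, 0.8, -2.0]
grip_width: 0.688
```

Request:
{"api": "drive_tool", "payload": {"motion": [[40,[0,0,1],0],[40,[0,0,2],0],[40,[0,0,3],0],[40,[0,0,4],0],[40,[0,0,5],0],[40,[0,0,5.5],0],[40,[0,0,6],0],[40,[0,0,6],0],[40,[0,0,6],0]]}}

```text
clock: 17.97
tcp_pos: [0.5224, 0.2104, 0.0571]
tcp_rot: [[1.0, -0.0, 0.0], [-0.0, -1.0, 0.0], [0.0, -0.0, -1.0]]
contact_force: [-0.9, -0.8, 2.9]
grip_width: 0.689
```

It is in light contact, so I release and retreat.

Request:
{"api": "drive_tool", "payload": {"motion": [[40,[0,0,-0.3],0],[66,[0,0,-0.3],0],[72,[0,0,-0.3],0],[78,[0,0,-0.3],0],[84,[0,0,-0.3],0],[93,[0,0,-0.3],0],[93,[0,0,-0.3],0],[93,[0,0,-0.3],0],[93,[0,0,-10],0],[93,[0,0,-35],0],[93,[0,0,-70],0],[93,[0,0,-105],0]]}}

```text
clock: 18.97
tcp_pos: [0.5217, 0.21, 0.1629]
tcp_rot: [[1.0, -0.0, -0.002], [-0.0, -1.0, -0.001], [-0.002, 0.001, -1.0]]
contact_force: [1.8, 1.3, -0.7]
grip_width: 1.0
```

Request:
{"api": "drive_tool", "payload": {"motion": [[93,[0,10,-30],0],[93,[4,40,-55],0],[93,[8,80,-60],0],[93,[13,118,-60],0],[93,[18,156,-60],0],[93,[22,194,-60],0],[93,[27,232,-60],0],[93,[32,270,-60],0],[93,[36,305,-60],0],[93,[40,335,-60],0],[93,[44,355,-60],0],[93,[46,367,-60],0]]}}

```text
clock: 19.97
tcp_pos: [0.568, -0.1608, 0.2224]
tcp_rot: [[1.0, -0.005, 0.001], [-0.005, -1.0, -0.002], [0.001, 0.002, -1.0]]
contact_force: [-0.6, -0.3, 0.0]
grip_width: 1.006
```

Request:
{"api": "drive_tool", "payload": {"motion": [[93,[0,0,0],0],[93,[0,0,0],0],[93,[0,0,0],0],[93,[0,0,0],0]]}}

```text
clock: 20.3
tcp_pos: [0.5685, -0.1539, 0.2218]
tcp_rot: [[1.0, 0.004, 0.0], [0.004, -1.0, 0.002], [0.0, -0.002, -1.0]]
contact_force: [0.7, 0.7, -0.2]
grip_width: 0.998
```

```bash
python3 -c "
from h import *
from plant import r
wlook(r,'w5')
c=r.capture('top');cv2.imwrite('pics/t5.png',cv2.resize(c['img'][:,:,::-1],None,fx=1.5,fy=1.5))
P,ok=cloud(c)
for a,b in((.15,.28),(.32,.42)):
  m=(P[...,2]>.1)&(P[...,2]<.125)&(P[...,1]>a)&(P[...,1]<b)&(P[...,0]>.4);print(cv2.minEnclosingCircle(np.float32(P[m][:,:2])),np.median(P[m][:,2]))"
```

```text
20.3 [ 0.5685 -0.1539  0.2218] [ 0.68  0.67 -0.19] 0.9982258646171309
[373. 104.] 3482 ((0.6551719307899475, -0.27063146233558655), 0.03251896798610687) [ 0.624 -0.303  0.1  ] [ 0.688 -0.238  0.114]
[260. 187.] 2606 ((0.5683030486106873, -0.15696030855178833), 0.03205682709813118) [ 0.537 -0.188  0.1  ] [ 0.6   -0.125  0.114]
((0.5215001702308655, 0.20944298803806305), 0.03234817832708359) 0.11395441612913715
((0.5124132633209229, 0.3693174123764038), 0.032834742218256) 0.11379146187730815
```

View pics/t5.png

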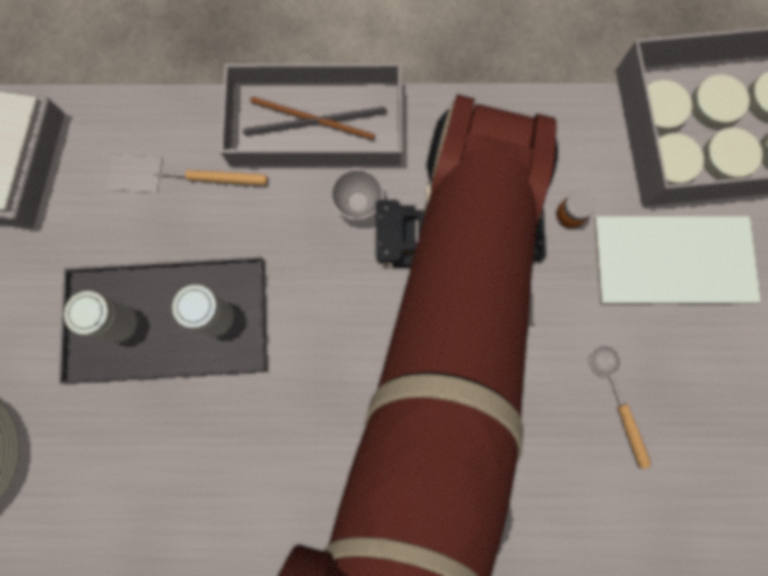

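Both light tins, at (87,312) and (195,307), stand in the tray with their tops at 0.114 m. Now T2 at (0.5685, -0.157).

Request:
{"api": "drive_tool", "payload": {"motion": [[93,[0,0,5],0],[93,[0,0,25],0],[93,[0,0,55],0],[93,[0,0,85],0],[93,[0,0,115],0],[93,[0,0,140],0],[93,[0,0,158],0],[93,[0,0,166],0],[93,[0,0,168],0],[93,[0,0,168],0],[93,[0,0,168],0]]}}

```text
clock: 21.32
tcp_pos: [0.5694, -0.1568, 0.0548]
tcp_rot: [[1.0, -0.0, 0.002], [-0.0, -1.0, -0.001], [0.002, 0.001, -1.0]]
contact_force: [0.1, 0.4, -0.4]
grip_width: 0.999
```

Request:
{"api": "drive_tool", "payload": {"motion": [[86,[0,0,0],0],[78,[0,0,0],0],[72,[0,0,0],0],[66,[0,0,0],0],[60,[0,0,0],0],[50,[0,0,0],0],[40,[0,0,0],0],[40,[0,0,0],0],[40,[0,0,0],0]]}}

```text
clock: 22.07
tcp_pos: [0.5686, -0.1573, 0.0541]
tcp_rot: [[1.0, -0.001, 0.001], [-0.001, -1.0, -0.001], [0.001, 0.001, -1.0]]
contact_force: [-0.1, -1.0, 2.3]
grip_width: 0.682
```

Request:
{"api": "drive_tool", "payload": {"motion": [[40,[0,0,-3],0],[40,[0,0,-10],0],[40,[0,0,-20],0],[40,[0,0,-32],0],[40,[0,0,-42],0],[40,[0,0,-48],0],[40,[0,0,-50],0],[40,[0,0,-50],0],[40,[0,0,-50],0],[40,[0,0,-50],0]]}}

```text
clock: 22.9
tcp_pos: [0.5677, -0.1565, 0.103]
tcp_rot: [[1.0, -0.0, -0.002], [-0.0, -1.0, 0.001], [-0.002, -0.001, -1.0]]
contact_force: [-0.1, 0.4, -5.6]
grip_width: 0.686
```

```bash
python3 -c "
from h import *
from plant import r
weigh(r,'s6')"
```

```text
23.25 [ 0.5683 -0.1567  0.1035] [-0.1  -0.15 -5.78] [0.19 0.55 0.44] [-0.000e+00 -4.696e+01  1.050e+00 -1.428e+01 -2.000e-02 -6.000e-02
  0.000e+00] 0.6897572564680652
```

T2 reads 5.8 N, clearly the heaviest. I lift it 150 mm more, so the underside ends up at about 0.20 m.

Request:
{"api": "drive_tool", "payload": {"motion": [[40,[0,0,-8],0],[40,[0,0,-25],0],[40,[0,0,-50],0],[40,[0,0,-75],0],[40,[0,0,-100],0],[40,[0,0,-122],0],[40,[0,0,-138],0],[40,[0,0,-147],0],[40,[0,0,-150],0],[40,[0,0,-150],0],[40,[0,0,-150],0],[40,[0,0,-150],0]]}}

```text
clock: 24.3
tcp_pos: [0.5673, -0.1564, 0.2521]
tcp_rot: [[1.0, -0.0, -0.003], [-0.0, -1.0, 0.001], [-0.003, -0.001, -1.0]]
contact_force: [1.1, -0.4, -6.4]
grip_width: 0.68
```

Request:
{"api": "drive_tool", "payload": {"motion": [[40,[0,0,0],0],[40,[0,0,0],0],[40,[0,0,0],0],[40,[0,0,0],0],[40,[0,0,0],0],[40,[0,0,0],0],[40,[0,0,0],0],[40,[0,0,0],0]]}}

```text
clock: 24.97
tcp_pos: [0.5684, -0.1567, 0.2537]
tcp_rot: [[1.0, -0.0, 0.0], [-0.0, -1.0, 0.0], [0.0, -0.0, -1.0]]
contact_force: [-0.7, -0.3, -5.7]
grip_width: 0.685
```

```bash
python3 -c "
from h import *
from plant import r
weigh(r,'s7')
c=r.capture('scene');cv2.imwrite('pics/s7.png',cv2.resize(c['img'][:,:,::-1],None,fx=1.5,fy=1.5))"
```

```text
25.3167 [ 0.5684 -0.1567  0.2537] [-0.13 -0.09 -6.04] [0.38 0.53 0.35] [-0.000e+00 -4.376e+01  9.600e-01 -1.855e+01 -2.000e-02 -7.000e-02
  0.000e+00] 0.6855270628965496
```

View pics/s7.png

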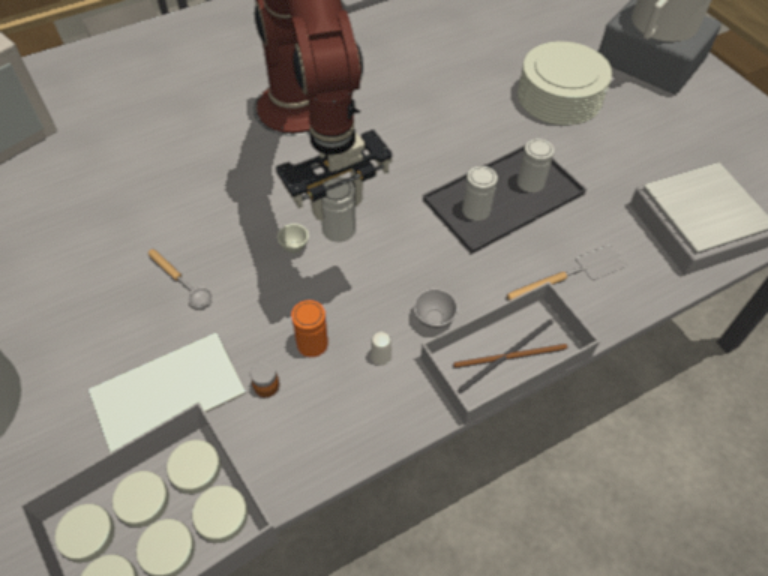

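The heaviest tin is held upright at (338,210) and the two light ones stand in the tray at (480,193) and (535,165). Everything else is where it was, so I hand in.

```bash
python3 -c "
from plant import r
print(r.finish_job())"
```

```text
the job is handed in; nothing more can be done
None
```

The job is handed in, with the heaviest tin still held up and the other two standing in the tray. The interface gives no verdict.

- **Hefting:** the wrist force read about 2.3 N (right-hand tin), 1.9 N (left-hand tin) and 5.8–6.0 N (middle tin). The middle one is clearly the heaviest.
- **Light tins:** I set both down upright in the tray, at about (0.512, 0.369) and (0.5215, 0.209). Each was lowered until it touched before I let go. While being set down, the first was briefly pressed against the tray with about 6.5 N, and I eased off before opening the fingers.
- **Heaviest tin:** it is held upright and still, with its underside about 0.20 m above the counter.

The last scene picture, taken about 25 s into the 72 s limit, shows both light tins upright in the tray. The orange look-alike and the other kitchen things look unmoved by eye; I did not re-measure them. None of the checks failed or disagreed.

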